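Load the dipping rack and lift it off its stand

ROBOT

A 6-joint arm with a two-finger parallel gripper is mounted at the origin on a cart in front of the work surface, level with it; the furniture and walls round the work are solid. World frame = base frame: x ahead of the robot, y to its left, z up, the work surface at z = 0. Lengths are in m, angles in rad, forces in N, time in s.
With the tool pointing down it reaches from about 0.35 to 0.975 m from the base axis. Payload 4.9 kg.
Tool frame: the origin (TCP) lies at the very end of the fingers, on their centre line; the grasp point (between the pads) lies 19 mm behind it (ctrl.pinch_z is the distance from the TCP to the grasp point, in m); z points along the fingers, y is the direction in which the jaws open and shut (so a half turn about z gives the same grasp; the last joint's range is limited). The gripper opens to 85 mm and grips with 20 to 120 N. Pads are 22 mm wide; open, the fingers measure 114 mm over their backs; the gripper's body (76 mm by 85 mm) begins 54 mm behind the grasp point. The pads swing forward as they close: fully open they stand 13 mm farther back than shut.
Start: joints at [1.098, 0.053, 1.613, -0, 1.476, -0.119], TCP at [0.217, 0.586, 0.231] pointing down, gripper open.
Joint ranges: [-3.01, 3.01], [-1.01, 2.22], [0.06, 2.58], [-1.02, 4.17], [0.09, 2.62], [-3.14, 3.14]. Speed limits (rad/s): [2.57, 2.57, 3.14, 3.14, 3.14, 3.14].

INTERFACE

Orientations are given as a rotation vector (axis times angle).
In Python, from station import ctrl gives the robot as it stands.
- The arm moves only by the tool carry_out, never from a script. Its argument "series" is a list of rows, each a list of 7 numbers: the shift along the world's x, y, z each as a share of 0.025 m, from -1 to 1, then the turn, a rotation vector about the world's x, y, z each as a share of 0.1 rad, from -1 to 1, then the opening, from 0 (shut) to 1 (fully open). A call has 1 to 12 rows; each row shifts and turns the commanded pose from where the row before left it; what a row does not reach is not made up. A row lasts 1/10 s, in which the tool goes at most 50 mm and 8.59 degrees, less where a joint would pass 70% of its speed; a pose out of reach is approached as far as the arm can. A call with a number of a shift or a turn outside -1 to 1 is refused whole. A call with a gripper value outside its range is refused whole. The fingers move at their own pace and stop on an object; "grip_force" is the grip in N (left out, the last holds). Time passes only in rows, so rows that do not move let the fingers close. It gives the time, the measured TCP pose, the force and the opening at its end, in the units of the state.
- ctrl.get_obs(): the state, without advancing time (a new reading comes with each control period).
- ctrl.get_image(name): name is "scene" or "top" or "wrist"; returns a dict with "frame" (420x560x3 uint8, blue, green, red), "fx", "fy", "cx", "cy" (pixels), "k1" (the pictures are not rectified: a ray, as slopes to the right and down, at radius r is drawn at 1 + k1 r^2 times it, then the intrinsics apply), "R" (3x3) and "t" (3): a world point X has camera coordinates R X + t; the wrist camera has in their place "hand_eye" (4x4, takes a point from camera to tool coordinates, whose origin is the TCP and whose axes are the flange's). Camera axes: x right, y down, z forward; pixel columns grow to the right and rows downward; lengths in m; the calibration is good to about 2 mm. A picture is of the moment at which its call begins: read the wrist's pose just before it. There is no depth.
- ctrl.finish_job(): hands the job in, once; it reports no verdict.
Trained networks look in a picture, given as the dict that the camera call returned (one of the last four; its "shot" number tells which), for a name from the list of things; names that differ only in an ending like _2 or _b are one class to them, and where a whole thing is asked for, a point or a joint stands for the part that bears it (a point fixed in the world has none). Each returns a list of dicts, best first, with "p" (0 to 1); they miss things now and then, are a little off and sometimes report something else, mostly with a low value. They report only what shows in the picture. A call takes as long as a camera call. They do not tell look-alikes from the thing itself.
- ctrl.trace(picture, name): "mask" (420x560 bool, what is visible of it) and "rect" ([left, top, width, height] as shares, 0 to 1, of the picture: columns of its width, rows of its height, round what is visible of it).
- ctrl.mark_of(picture, name): "position" ([column, row] as shares, 0 to 1, of the picture: columns of its width, rows of its height: a listed point, or the origin of a listed thing).
The state is a dict: "t": time; "q": joint angles; "dq": joint speeds; "effort": joint torques, N m; "tool_pos": TCP position; "tool_rot": TCP orientation; "contact_force": force on the tool from outside, world axes, zero at the start; "wrist_torque": the same for the moment, N m; "opening": finger opening in m.
Only numpy, scipy, OpenCV 4.12 (cv2) and the standard library are available. Lean on these libraries where they do the work, as an engineer would, in place of code of your own. Each camera call takes 0.05 s, during which the arm holds its last target.

TASK

Load the dipping rack for the cleaning bath: hook the orange-tabbed basket with the movement onto the empty left half of the rack's bar, out near the end where no keeper strip covers it, slide it inwards under the keeper until it meets the red stop, and let go of it. Then take the rack by its black T grip, lift it straight up out of its stand by a good 10 cm and hold it level and still there, both baskets hanging from it with their parts inside: finish while holding it, as I shall move the bath underneath. Keep the orange-tabbed basket upright all the while and leave the white-tabbed spare basket where it stands.

Things in the scene. Friction and masses are not known exactly. Their poses are not given: they have to be found in the camera images.
- basket_tab (a point): Grasp point on the upright orange finger tab of the loose wire basket (basket 56x56x28 mm, 152 mm tall with tab, 70 g), which stands on the table; 136 mm above its underside. Tab: 10 mm thick along x, 16 mm wide along y, z -32 to +16 mm about this point. Axes: z up, y across the tab, x from the tab to the hook's lip. The hook's seat lies 11.5 mm to +x and 36 mm below.
- basket_seat (a point): Same basket, same axes: middle of its hook's seat (rests on the bar), 100 mm above the underside. The hook opens downwards: slot 13 mm wide along x, hook 20 mm wide along y, top plate 4 mm thick above this point; behind the bar (+x) a lip reaches 22 mm down and is free below. So come from the bar's -x side with the lip above the bar, the basket passing below it, then lower.
- basket_in (a point): Same basket: centre of its inner floor, 2 mm above its underside.
- movement: Loose silvery rectangular watch movement, 30x29x6 mm, 20 g, lying in the orange-tabbed basket; origin at the centre of its underside.
- rack_grip (a point): Centre of the black T grip of the loose dipping rack (about 300 g). Grip: 48 mm long along y, 13 mm thick along x, 22 mm high; pinch it across x from above. It stands 44 mm above the bar's top. Axes: y along the bar towards its empty left half, z up, x away from the robot.
- rack: The rack, same axes; origin mid-bar, on the bar's underside, 58 mm below the grip's centre. Steel bar 404 long (y), 8 thick (x), 14 mm high, ends lying in the stand with 1.5 mm play. Red stops on it at |y| 50 to 56 mm; from each a keeper strip runs out to |y| = 92 mm, its underside 7.5 and its top 10.5 mm above the bar. The bar is open from |y| = 92 to 173 mm (a collar), then the stand's post.
- rack_mark (a point): Where the middle of the orange-tabbed basket's hook seat belongs: on the bar's top at y = +66 mm of the rack, where the hook's inner edge meets the red stop.
- rack_mark_right (a point): The same place on the right half, y = -66 mm, where the other basket hangs from the start.
- stand: Fixed loading stand: grey base 80x410x8 mm with two posts 12 mm wide at y = +-185 mm, whose open-topped U saddles (11 mm wide, floor 121 mm and tops 134.5 mm above the table) carry the bar. Origin under its centre on the table; axes as the rack's.
- hung_basket_seat (a point): Identical basket with a black tab, already hanging on the right half of the bar, a black bezel in it: middle of its hook seat.
- hung_basket_in (a point): The black-tabbed basket: centre of its inner floor.
- bezel: Loose black bezel ring, 44 mm across, 5 mm high, lying in the black-tabbed basket; origin under its centre.
- spare_basket_tab (a point): Identical but empty spare basket with a white tab, standing on the table near the orange one, not to be used: its tab's grasp point, 136 mm up.
Not all that is in view belongs to the job. Leave any yellow look-alike of the part that bears hung_basket_seat alone.

How it is judged:
By the outcome, as a careful person would: the job done as asked, in the order asked, and still so for the second after the job is handed in, while the arm keeps its last pose, push and grip.
It also fails if it takes over 51 s, if anything falls off the work surface, if the arm or the gripper's body presses on something with over 40 N, if the wrist force passes 120 N, or if a joint passes its speed limit or range.

## Working session

There is one attempt and no reset: what is moved stays moved. The work goes in short steps, Python scripts to look and compute and a tool call to move; the robot and the scene stay as the last step left them, time stands still between calls to the robot, and variables do not carry over. Pictures are saved under pics/ and viewed, and the job is handed in when it is done.

Besides the shell and the picture viewer there is one more tool, called after ">>>" as name([rows], argument=value, ...), one row to a line, values as JSON. carry_out: Moves the arm, as the interface text tells. Shift numbers are shares of 0.025 m and turn numbers shares of 0.1 rad, none past 1 either way. Its arguments: {"type":"object","properties":{"series":{"type":"array"},"grip_force":{"type":"number"}},"required":["series"]}

```bash
ls; mkdir -p pics; cat > h.py <<'E'
import numpy as np, cv2
from scipy.spatial.transform import Rotation as Ro
from scipy.optimize import least_squares
from station import ctrl
def cam(p,obs=None):
    if 'R' in p: return np.array(p['R']),np.array(p['t'])
    H=np.array(p['hand_eye']); T=np.eye(4); T[:3,:3]=Ro.from_rotvec(obs['tool_rot']).as_matrix(); T[:3,3]=obs['tool_pos']
    M=np.linalg.inv(T@H); return M[:3,:3],M[:3,3]
def proj(p,C,X):
    R,t=C; c=R@np.asarray(X)+t; s=c[:2]/c[2]; s=s*(1+p['k1']*(s@s))
    return np.array([p['fx']*s[0]+p['cx'],p['fy']*s[1]+p['cy']])
def ray(p,C,uv):
    d=np.array([(uv[0]-p['cx'])/p['fx'],(uv[1]-p['cy'])/p['fy']]); s=d.copy()
    for _ in range(20): s=d/(1+p['k1']*(s@s))
    R,t=C; return -R.T@t, R.T@np.array([s[0],s[1],1.])
def atz(p,C,uv,z):
    o,d=ray(p,C,uv); return o+d*(z-o[2])/d[2]
def tri(obsl):
    A=np.zeros((3,3));b=np.zeros(3)
    for p,C,uv in obsl:
        o,d=ray(p,C,uv); d=d/np.linalg.norm(d); P=np.eye(3)-np.outer(d,d); A+=P;b+=P@o
    X=np.linalg.solve(A,b); return X,[np.linalg.norm(proj(p,C,X)-uv) for p,C,uv in obsl]
def shot(name,fn=None):
    o=ctrl.get_obs(); p=ctrl.get_image(name)
    if fn: cv2.imwrite('pics/'+fn,p['frame'])
    return p,cam(p,o)
def mk(p,n,k=3): return [(round(d['p'],2),np.array(d['position'])*[560,420]) for d in ctrl.mark_of(p,n)[:k]]
E
python3 - <<'E'
from h import *
o=ctrl.get_obs(); print({k:np.round(v,3) for k,v in o.items()}, ctrl.pinch_z)
names=['basket_tab','basket_seat','basket_in','movement','rack_grip','rack','rack_mark','rack_mark_right','stand','hung_basket_seat','spare_basket_tab']
ps={}
for n in ['scene','top','wrist']:
    p,C=shot(n,n+'1.png'); ps[n]=(p,C); print(n,'campos',-C[0].T@C[1])
for nm in names:
    for n in ps:
        print(nm,n,[(a,b.round(1)) for a,b in mk(ps[n][0],nm)])
import pickle; pickle.dump(ps,open('ps1.pkl','wb'))
E
```

```text
pics
{'t': np.float64(0.0), 'q': array([ 1.098,  0.053,  1.614,  0.   ,  1.476, -0.119]), 'dq': array([-0.   ,  0.001, -0.   , -0.001,  0.   , -0.002]), 'effort': array([-2.0000e-03, -3.9368e+01, -3.7017e+01, -0.0000e+00,  7.0000e-03,
        0.0000e+00]), 'tool_pos': array([0.216, 0.586, 0.23 ]), 'tool_rot': array([-5.530e-01, -3.092e+00,  3.000e-03]), 'contact_force': array([0.91 , 0.836, 0.247]), 'wrist_torque': array([-0.02 ,  0.002, -0.036]), 'opening': np.float64(0.085)} 0.0187
scene campos [0.08803406 0.97819265 0.86284544]
top campos [0.3759758  0.0583183  1.10881484]
wrist campos [0.15337704 0.61047401 0.37410762]
basket_tab scene [(0.97, array([215.5, 273.9]))]
basket_tab top [(0.85, array([171.9, 203.1]))]
basket_tab wrist []
basket_seat scene [(0.55, array([211.5, 284.9]))]
basket_seat top [(0.91, array([178.8, 203.2])), (0.58, array([188.1, 210.7]))]
basket_seat wrist []
basket_in scene [(0.84, array([213.2, 318.2]))]
basket_in top [(0.66, array([184.6, 209.5])), (0.18, array([349.9, 208.4]))]
basket_in wrist []
movement scene [(0.54, array([213.6, 311.5]))]
movement top
[... 388 characters left out ...]
0.93, array([302.5, 213.3]))]
rack_mark wrist []
rack_mark_right scene [(0.58, array([300.9, 181.7]))]
rack_mark_right top [(0.63, array([361.3, 203.1]))]
rack_mark_right wrist []
stand scene [(0.3, array([215.2, 273.4])), (0.26, array([300.3, 182.3]))]
stand top [(0.8, array([322.9, 219.9]))]
stand wrist []
hung_basket_seat scene [(0.86, array([255.3, 178.3])), (0.81, array([302. , 179.3])), (0.3, array([211.4, 281.3]))]
hung_basket_seat top [(0.89, array([364.7, 278. ])), (0.85, array([417.3, 274.7])), (0.73, array([360.5, 154. ]))]
hung_basket_seat wrist []
spare_basket_tab scene [(0.64, array([272. , 308.5]))]
spare_basket_tab top [(0.61, array([155.1, 273.3]))]
spare_basket_tab wrist []
```

```bash
python3 - <<'E'
import cv2
for n in ['scene','top']:
    i=cv2.imread(f'pics/{n}1.png'); cv2.imwrite(f'pics/{n}1z.png',cv2.resize(i[80:380,100:460],(720,600),interpolation=cv2.INTER_CUBIC))
E
```

```text
(no output)
```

View pics/scene1z.png

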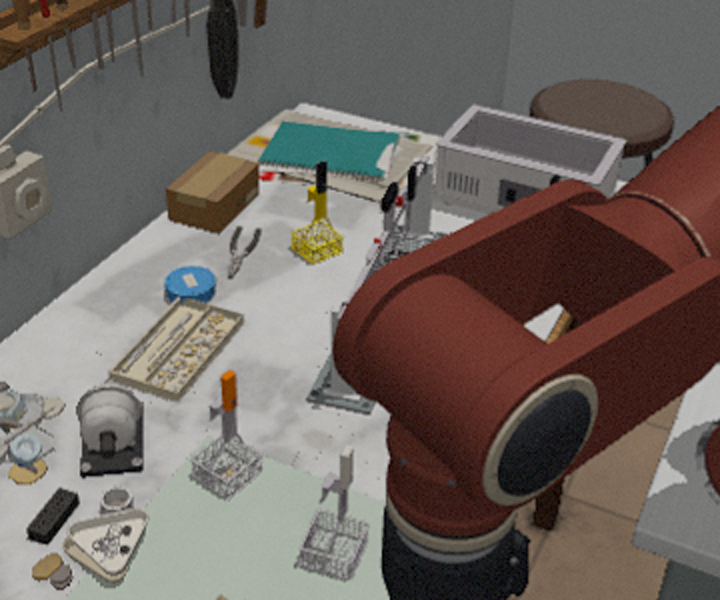

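View pics/top1z.png

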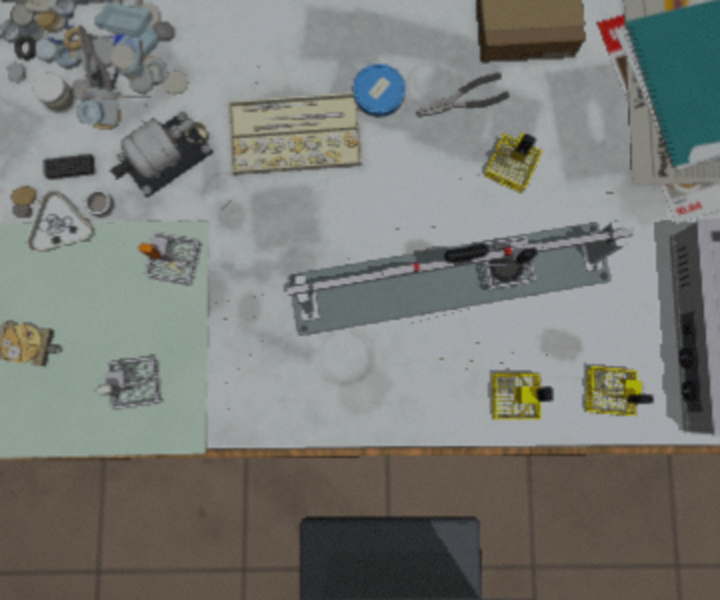

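View pics/wrist1.png

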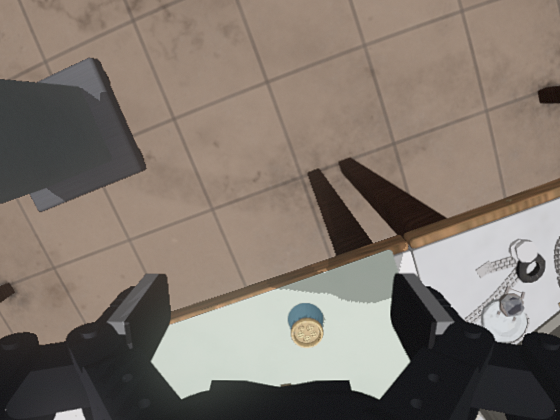

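The scene shows the orange basket near zoomed (228,390), the spare near (340,490), the rack behind the arm, and yellow decoys. In the top view the rack bar runs from (290,290) to (620,235), with its left end at image left. Now to compute the poses.

```bash
python3 - <<'E'
from h import *; import pickle
ps=pickle.load(open('ps1.pkl','rb'))
s,t=ps['scene'],ps['top']
def T(a,b): X,e=tri([(*s,np.array(a)),(*t,np.array(b))]); return X.round(4),np.round(e,1)
print('tab',T([215.5,273.9],[171.9,203.1]))
print('seat',T([211.5,284.9],[178.8,203.2]))
print('in',T([213.2,318.2],[184.6,209.5]), atz(*t,[184.6,209.5],.002),atz(*s,[213.2,318.2],.002))
print('spare',T([272,308.5],[155.1,273.3]))
print('mark',T([287.8,204.9],[302.5,213.3]),atz(*t,[302.5,213.3],.136))
print('grip',T([292.9,181.9],[334.5,205.9]),atz(*t,[334.5,205.9],.18))
print('rack',atz(*t,[331.5,212.2],.122),'markR',atz(*t,[361.3,203.1],.136))
print('stand',atz(*t,[322.9,219.9],0))
# bar end features in top zoom
for z in [(416,267),(508,251),(290,290),(622,234)]:
    u=np.array(z)/2+[100,80]; print(z,atz(*t,u,.138))
E
```

```text
tab (array([0.5601, 0.2996, 0.1376]), array([2.1, 2. ]))
seat (array([0.5711, 0.2949, 0.0971]), array([0.4, 0.3]))
in (array([0.5708, 0.3006, 0.0032]), array([1.2, 1. ])) [0.57353133 0.30193776 0.002     ] [0.56882245 0.29925644 0.002     ]
spare (array([0.4072, 0.3324, 0.1374]), array([0.3, 0.2]))
mark (array([0.5357, 0.0036, 0.1401]), array([1.1, 1.2])) [0.53911724 0.00424314 0.136     ]
grip (array([ 0.5515, -0.0654,  0.1636]), array([0.3, 0.4])) [ 0.54767495 -0.06346871  0.18      ]
rack [ 0.54361787 -0.06369181  0.122     ] markR [ 0.561946   -0.13084194  0.136     ]
stand [ 0.54425234 -0.05590841  0.        ]
(416, 267) [ 0.53824092 -0.00814994  0.138     ]
(508, 251) [ 0.55608911 -0.11354879  0.138     ]
(290, 290) [0.51281309 0.13477903 0.138     ]
(622, 234) [ 0.5750844  -0.24496316  0.138     ]
```

>>> carry_out([
  [0.5,-0.4,0.2,0,0,-1,1],
  [0.9,-0.75,0.2,0,0,-1,1],
  [1,-0.85,0.2,0,0,-1,1],
  [1,-0.85,0.2,0,0,-1,1],
  [1,-0.85,0.2,0,0,-1,1],
  [1,-0.85,0.1,0,0,-1,1],
  [1,-0.85,0.1,0,0,-1,1],
  [1,-0.85,0,0,0,-1,1],
  [1,-0.85,0,0,0,-1,1],
  [1,-0.85,0,0,0,-1,1],
  [1,-0.85,0,0,0,-1,1],
  [1,-0.85,0,0,0,-1,1],
])

```text
t: 3.0
tool_pos: [0.5025, 0.344, 0.2614]
tool_rot: [2.207, 2.236, 0.0]
contact_force: [-0.1, -1.0, 0.9]
opening: 0.0856
```

>>> carry_out([
  [1,-0.8,0,0,0,-1,1],
  [0.9,-0.7,0,0,0,-1,1],
  [0.4,-0.3,0,0,0,0,1],
  [0,0,0,0,0,0,1],
  [0,0,0,0,0,0,1],
  [0,0,0,0,0,0,1],
])

```text
t: 3.6
tool_pos: [0.5581, 0.301, 0.2614]
tool_rot: [-2.412, -2.012, 0.0]
contact_force: [-0.3, -0.0, 0.3]
opening: 0.0851
```

```bash
cat > look.py <<'E'
from h import *; import sys,pickle
tag=sys.argv[1]; cams=sys.argv[2].split(','); names=sys.argv[3].split(',')
o=ctrl.get_obs(); print(round(float(o['t']),2),np.round(o['tool_pos'],4),np.round(o['tool_rot'],3),np.round(o['contact_force'],1),round(float(o['opening']),4))
ps={}
for n in cams:
    p,C=shot(n,f'{n}{tag}.png'); ps[n]=(p,C)
for nm in names:
    l=[]
    for n in ps:
        m=mk(ps[n][0],nm,4); print(nm,n,[(a,b.round(1)) for a,b in m])
pickle.dump(ps,open(f'ps{tag}.pkl','wb'))
E
python3 look.py 2 scene,top,wrist basket_tab,basket_seat,basket_in,rack_grip,rack_mark,rack_mark_right
```

```text
3.6 [0.5581 0.301  0.2614] [-2.412 -2.012  0.   ] [-0.3 -0.   0.3] 0.0851
basket_tab scene [(0.36, array([212., 319.]))]
basket_tab top [(0.77, array([172.7, 202.1]))]
basket_tab wrist [(0.88, array([285.8, 208.4]))]
basket_seat scene [(0.62, array([211.6, 281.4]))]
basket_seat top [(0.6, array([179.8, 203.5]))]
basket_seat wrist [(0.65, array([300.2, 196.1]))]
basket_in scene [(0.65, array([213.3, 316.5])), (0.25, array([287.5, 204.1]))]
basket_in top [(0.89, array([188. , 211.9]))]
basket_in wrist [(0.79, array([296.9, 178.2]))]
rack_grip scene [(0.68, array([294.3, 181. ]))]
rack_grip top [(0.85, array([332. , 201.7]))]
rack_grip wrist []
rack_mark scene [(0.67, array([284.3, 206. ])), (0.43, array([292.6, 233.9])), (0.32, array([299.8, 183.3]))]
rack_mark top [(0.93, array([301. , 213.5]))]
rack_mark wrist []
rack_mark_right scene [(0.9, array([303.1, 184. ]))]
rack_mark_right top [(0.61, array([357.3, 204.7])), (0.28, array([349.9, 214.4]))]
rack_mark_right wrist []
```

View pics/wrist2.png

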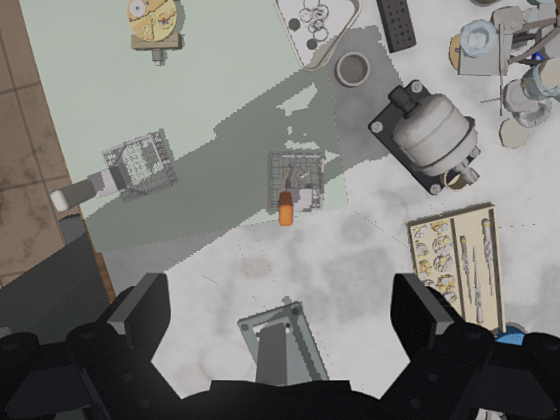

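View pics/scene2.png

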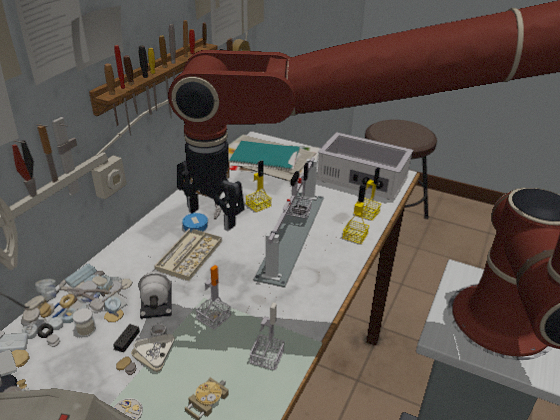

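Wrist view: the tab is at (286,208) above the finger tips, with the basket axis nearly aligned to the picture. I'll check TCP projections and triangulate.

```bash
python3 - <<'E'
from h import *; import pickle
ps=pickle.load(open('ps2.pkl','rb')); p1=pickle.load(open('ps1.pkl','rb'))
s,t,w=ps['scene'],ps['top'],ps['wrist']
X=[.5581,.301,.2614]
for c in (s,t,w): print(proj(*c,X))
print(-w[1][0].T@w[1][1], w[1][0][2])
def T(*l): X,e=tri(l); return X.round(4),np.round(e,1)
A=np.array
print('tab',T((*p1['scene'],A([215.5,273.9])),(*t,A([172.3,202.6])),(*w,A([285.8,208.4]))), atz(*w,[285.8,208.4],.136))
print('seat',T((*s,A([211.6,283])),(*t,A([179.5,203.4])),(*w,A([300.2,196.1]))),atz(*w,[300.2,196.1],.1))
print('in',T((*s,A([213.3,317])),(*t,A([186.5,210.5])),(*w,A([296.9,178.2]))),atz(*w,[296.9,178.2],.002))
print(w[0]['hand_eye'])
i=w[0]['frame'];cv2.imwrite('pics/w2z.png',cv2.resize(i[120:270,210:370],(800,750)[:2] if 0 else (640,600),interpolation=cv2.INTER_CUBIC))
E
```

```text
[210.74371562 225.48154846]
[156.80032775 194.41734487]
[278.16015595 280.7926574 ]
[0.57116786 0.3687516  0.40537666] [-0.04791064 -0.26490319 -0.96308404]
tab (array([0.5618, 0.2986, 0.1361]), array([2.6, 1.9, 1.4])) [0.56285046 0.2986457  0.136     ]
seat (array([0.5727, 0.2942, 0.0986]), array([1.2, 0.8, 4.8])) [0.57536943 0.2975419  0.1       ]
in (array([0.573 , 0.2956, 0.0006]), array([0.8, 1. , 3.3])) [0.57648488 0.29495379 0.002     ]
[[ 9.69102618e-04 -9.63019601e-01 -2.69429598e-01  6.90270494e-02]
 [ 9.99999467e-01  8.37269210e-04  6.04222556e-04  5.92933298e-04]
 [-3.56293058e-04 -2.69430040e-01  9.63019899e-01 -1.43912323e-01]
 [ 0.00000000e+00  0.00000000e+00  0.00000000e+00  1.00000000e+00]]
```

View pics/w2z.png

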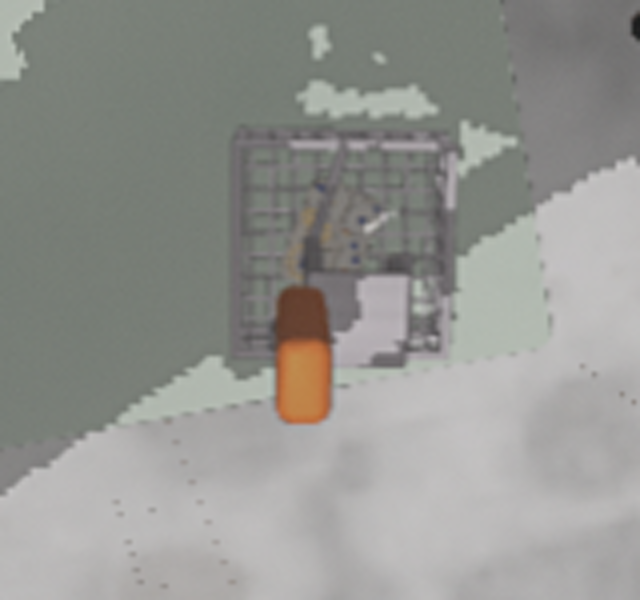

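>>> carry_out([
  [0.18,-0.1,-0.4,0,0,0,1],
  [0,0,-0.8,0,0,0,1],
  [0,0,-0.8,0,0,0,0.8],
  [0,0,-0.8,0,0,0,0.6],
  [0,0,-0.8,0,0,0,0.5],
  [0,0,-0.8,0,0,0,0.5],
  [0,0,-0.8,0,0,0,0.5],
  [0,0,-0.4,0,0,0,0.5],
  [0,0,-0.18,0,0,0,0.5],
  [0,0,0,0,0,0,0.5],
  [0,0,0,0,0,0,0.5],
], grip_force=40)

```text
t: 5.75
tool_pos: [0.5642, 0.2977, 0.1179]
tool_rot: [2.415, 2.009, 0.003]
contact_force: [0.1, 1.0, -0.3]
opening: 0.0427
```

```bash
python3 look.py 3 wrist basket_tab
```

```text
5.75 [0.5642 0.2977 0.1179] [2.415 2.009 0.003] [ 0.1  1.  -0.3] 0.0427
basket_tab wrist [(0.88, array([269.2, 300.2]))]
```

View pics/wrist3.png

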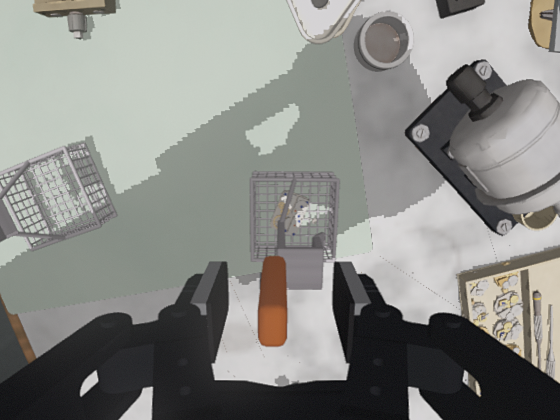

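The tab's centre is at column ~272 and the jaw's middle at ~281, so I'll shift about -3 mm along x, then close.

>>> carry_out([
  [-0.12,0.02,-0.02,0,0,0,0.4],
  [0,0,0,0,0,0,0.2],
  [0,0,0,0,0,0,0],
  [0,0,0,0,0,0,0],
  [0,0,0,0,0,0,0],
  [0,0,0,0,0,0,0],
], grip_force=40)

```text
t: 6.45
tool_pos: [0.5607, 0.2981, 0.1166]
tool_rot: [2.415, 2.009, 0.001]
contact_force: [-0.7, 0.1, 0.9]
opening: 0.0092
```

```bash
python3 look.py 4 wrist basket_tab,basket_seat
```

```text
6.45 [0.5607 0.2981 0.1166] [2.415e+00 2.009e+00 1.000e-03] [-0.7  0.1  0.9] 0.0092
basket_tab wrist [(0.84, array([278.4, 304.6]))]
basket_seat wrist [(0.61, array([305.2, 268.5])), (0.36, array([299.1, 215.1]))]
```

View pics/wrist4.png

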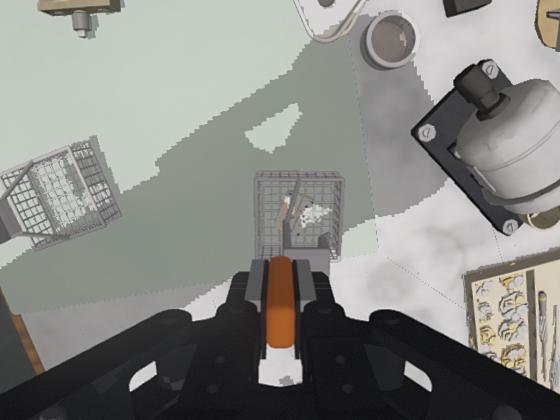

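>>> carry_out([
  [0,0,0.2,0,0,0,0],
  [0,0,0.4,0,0,0,0],
  [0,0,0.7,0,0,0,0],
  [0,0,0.8,0,0,0,0],
  [0,0,0.8,0,0,0,0],
  [0,0,0.8,0,0,0,0],
  [0,0,0.8,0,0,0,0],
  [0,0,0.8,0,0,0,0],
  [0,0,0.7,0,0,0,0],
  [0,0,0.4,0,0,0,0],
  [0,0,0.2,0,0,0,0],
], grip_force=40)

```text
t: 7.7
tool_pos: [0.5609, 0.2982, 0.2833]
tool_rot: [2.415, 2.009, 0.003]
contact_force: [0.4, -0.9, -1.3]
opening: 0.0094
```

```bash
python3 look.py 5 scene,wrist basket_tab,basket_in,movement,rack_mark
python3 - <<'E'
import cv2,pickle
i=pickle.load(open('ps1.pkl','rb'))['top'][0]['frame']
cv2.imwrite('pics/t1r.png',cv2.resize(i[180:260,235:425],(798,336),interpolation=cv2.INTER_CUBIC))
E
```

```text
7.7 [0.5609 0.2982 0.2833] [2.415 2.009 0.003] [ 0.4 -0.9 -1.3] 0.0094
basket_tab scene [(0.56, array([209.6, 205.8]))]
basket_tab wrist []
basket_in scene [(0.59, array([209.6, 260.3]))]
basket_in wrist [(0.72, array([297.9, 215.7]))]
movement scene [(0.48, array([209.8, 254.8]))]
movement wrist [(0.94, array([301.7, 214.5]))]
rack_mark scene [(0.87, array([288.3, 204.2]))]
rack_mark wrist []
```

View pics/scene5.png

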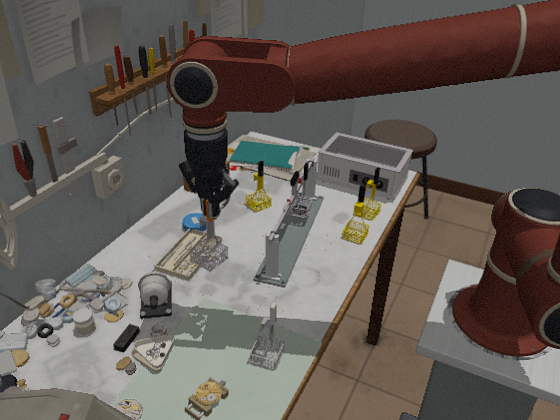

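View pics/t1r.png

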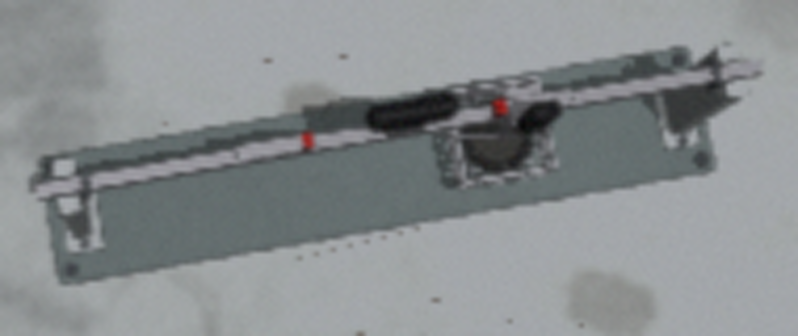

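View pics/wrist5.png

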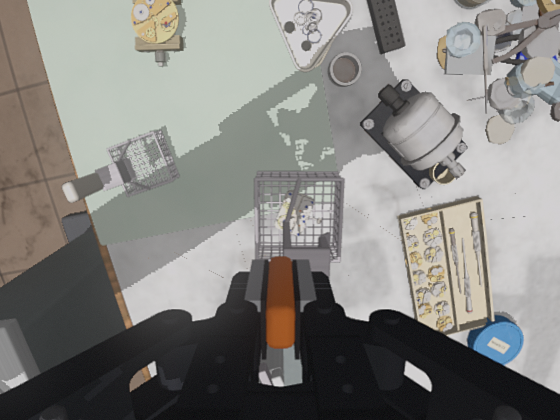

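```bash
python3 - <<'E'
from h import *; import pickle
p,C=pickle.load(open('ps1.pkl','rb'))['top']
f=p['frame'].astype(int); m=(f[...,2]>f[...,1]+50)&(f[...,2]>f[...,0]+50); m[:180]=0;m[240:]=0;m[:,:280]=0;m[:,400:]=0
n,l,st,ce=cv2.connectedComponentsWithStats(m.astype(np.uint8)); print(st,ce)
for zz in (.135,.145):
  P=[atz(p,C,c,zz) for c in ce[1:]]
  if len(P)==2: d=P[0]-P[1]; print(zz,P,np.linalg.norm(d),np.degrees(np.arctan2(-d[0],d[1])),(P[0]+P[1])/2)
# bar edge line: bright ridge between col 250..300 by column gradient
g=cv2.cvtColor(p['frame'],cv2.COLOR_BGR2GRAY).astype(float)
pts=[]
for (z0) in [(100,177),(160,167),(200,160),(260,149),(350,133),(600,95),(650,86)]:
    u=np.array(z0)/4.2+[235,180]; c=int(round(u[0])); r=int(round(u[1])); seg=g[r-4:r+5,c]; w=np.clip(seg-np.median(seg)-10,0,None); 
    if w.sum(): rr=(w*np.arange(r-4,r+5)).sum()/w.sum(); pts.append([c,rr]); print(c,round(rr,2),seg.round(0))
W=np.array([atz(p,C,u,.135) for u in pts]); k=np.polyfit(W[:,1],W[:,0],1); print(k,np.degrees(np.arctan(-k[0])),W[:,0]-np.polyval(k,W[:,1]))
E
```

```text
[[     0      0    560    420 235182]
 [   352    204      4      3     10]
 [   307    212      3      3      8]] [[279.49587553 209.50007228]
 [353.8        204.9       ]
 [307.875      213.125     ]]
0.135 [array([ 0.55804645, -0.113674  ,  0.135     ]), array([ 0.53961143, -0.00808594,  0.135     ])] 0.10718529584916316 -170.0963346623311 [ 0.54882894 -0.06087997  0.135     ]
0.145 [array([ 0.55617679, -0.11190783,  0.145     ]), array([ 0.53793107, -0.00740405,  0.145     ])] 0.10608462156077314 -170.09633466233103 [ 0.54705393 -0.05965594  0.145     ]
259 222.02 [ 75.  69.  89. 147. 154. 150.  99.  92. 104.]
273 220.05 [ 75.  67.  89. 145. 152. 150.  88. 103. 107.]
283 218.0 [ 92.  72.  87. 147. 153. 147.  84.  96. 106.]
297 215.08 [ 73.  69.  86. 142. 152. 150. 105.  82. 103.]
318 211.97 [ 68.  71.  88. 144. 146. 141.  83. 101. 107.]
378 201.91 [ 76. 108. 142. 145. 136.  91. 106. 107. 109.]
390 199.72 [ 67.  75. 109. 142. 144. 134.  79.  72.  69.]
[-0.16567053  0.53690098] 9.40678118610148 [ 5.31711203e-05 -8.84125724e-04 -9.79838518e-05  1.14221697e-03
  5.92284226e-05 -3.08311954e-04  3.58050121e-05]
```

>>> carry_out([
  [-0.08,-0.2,0,0,0,0.1,0],
  [-0.2,-0.5,0,0,0,0.3,0],
  [-0.3,-0.8,0,0,0,0.4,0],
  [-0.35,-0.9,0,0,0,0.4,0],
  [-0.35,-0.9,0,0,0,0.4,0],
  [-0.35,-0.9,0,0,0,0.4,0],
  [-0.35,-0.9,0,0,0,0.4,0],
  [-0.35,-0.9,0,0,0,0.4,0],
  [-0.35,-0.9,0,0,0,0.3,0],
  [-0.35,-0.9,0,0,0,0.3,0],
  [-0.35,-0.9,0,0,0,0.1,0],
  [-0.2,-0.6,0,0,0,0,0],
])

```text
t: 9.4
tool_pos: [0.4703, 0.0641, 0.2814]
tool_rot: [2.028, 2.398, -0.0]
contact_force: [0.6, 0.4, -0.7]
opening: 0.0097
```

>>> carry_out([
  [-0.15,-0.35,0,0,0,0,0],
  [-0.07,-0.16,0,0,0,0,0],
  [0,0,0,0,0,0,0],
  [0,0,0,0,0,0,0],
  [0,0,0,0,0,0,0],
])

```text
t: 9.9
tool_pos: [0.4657, 0.0533, 0.2812]
tool_rot: [-2.027, -2.4, -0.0]
contact_force: [0.0, -0.2, -0.4]
opening: 0.0094
```

```bash
python3 look.py 6 scene,top,wrist basket_tab,basket_seat,rack_mark,rack_grip,movement
```

```text
9.9 [0.4657 0.0533 0.2812] [-2.027 -2.4   -0.   ] [ 0.  -0.2 -0.4] 0.0094
basket_tab scene [(0.89, array([310.2, 164.7]))]
basket_tab top [(0.31, array([155.5, 274. ]))]
basket_tab wrist [(0.67, array([279.7, 303. ]))]
basket_seat scene [(0.86, array([302.8, 173.6]))]
basket_seat top []
basket_seat wrist [(0.79, array([307.5, 264.9])), (0.61, array([298.1, 217.1]))]
rack_mark scene [(0.67, array([286.3, 204.4]))]
rack_mark top []
rack_mark wrist [(0.87, array([353.8, 266.7]))]
rack_grip scene [(0.93, array([294.6, 179.4]))]
rack_grip top [(0.75, array([333.9, 205.8]))]
rack_grip wrist []
movement scene [(0.5, array([300.5, 208.3]))]
movement top [(0.39, array([350.7, 210.8]))]
movement wrist [(0.69, array([297.5, 209.9]))]
```

View pics/wrist6.png

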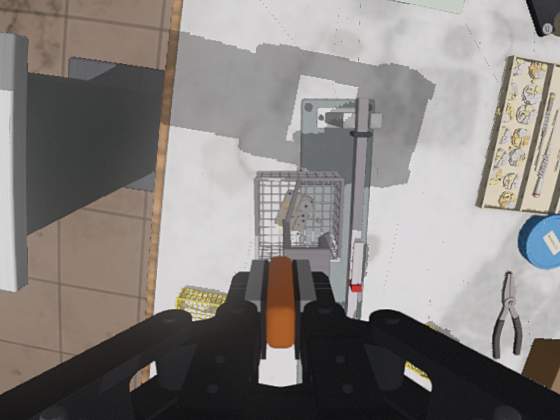

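View pics/scene6.png

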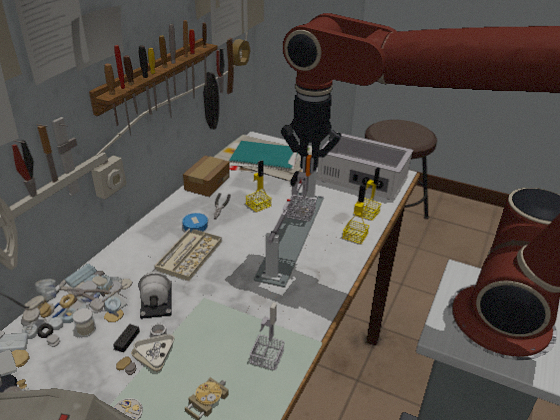

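View pics/top6.png

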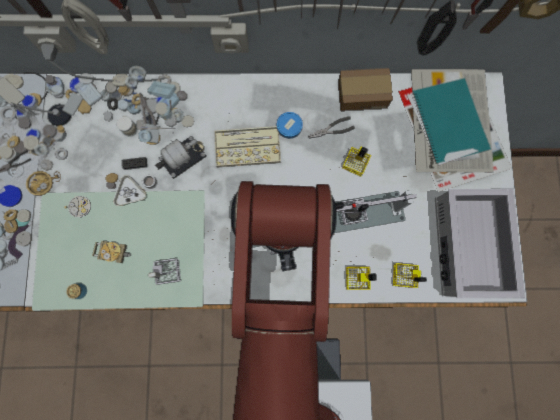

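Wrist view: the bar runs from (364,100) to (352,315) with the red stop at (356,287), and the basket hangs straight. I'll overlay a rack hypothesis and fit it.

```bash
cat > ov.py <<'E'
from h import *; import pickle,sys
tag=sys.argv[1]; ox,oy,th=map(float,sys.argv[2:5]); x0,y0,x1,y1=map(int,sys.argv[5:9]); zb=float(sys.argv[9]) if len(sys.argv)>9 else .135
camn=sys.argv[10] if len(sys.argv)>10 else 'wrist'
p,C=pickle.load(open(f'ps{tag}.pkl','rb'))[camn]
th=np.radians(th); xh=np.array([np.cos(th),np.sin(th),0]); yh=np.array([-np.sin(th),np.cos(th),0]); O=np.array([ox,oy,0])
W=lambda x,y,z:O+x*xh+y*yh+np.array([0,0,z])
s=min(800/(x1-x0),600/(y1-y0)); im=cv2.resize(p['frame'][y0:y1,x0:x1],None,fx=s,fy=s,interpolation=cv2.INTER_CUBIC)
def L(a,b,c):
    a,b=[tuple(int(v) for v in (proj(p,C,q)-[x0,y0]+.5)*s) for q in (a,b)]; cv2.line(im,a,b,c,1)
for x in(-.004,.004): L(W(x,.202,zb),W(x,-.03,zb),(0,255,0))
for y in(.202,.173,.092,.056,.050): L(W(-.008,y,zb),W(.008,y,zb),(0,255,255))
for y in(.092,.056): L(W(-.008,y,zb+.0105),W(.008,y,zb+.0105),(255,0,255))
cv2.imwrite('pics/ov.png',im)
E
python3 ov.py 6 .5475 -.060 9.65 270 80 430 330
```

```text
(no output)
```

View pics/ov.png

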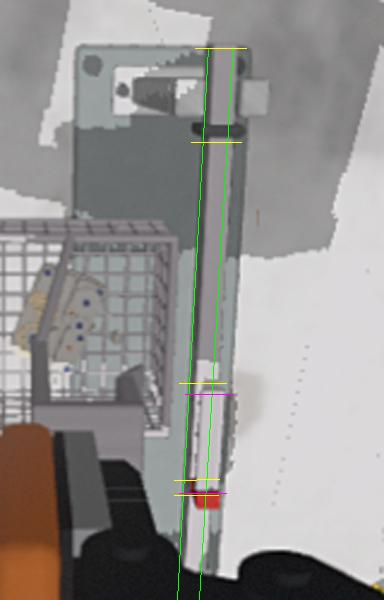

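```bash
python3 ov.py 6 .5498 -.0600 9.2 270 80 430 330
```

```text
(no output)
```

View pics/ov.png

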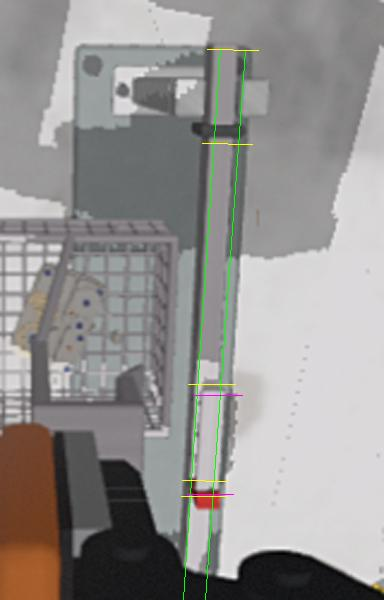

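```bash
python3 - <<'E'
from h import *; import pickle
p,C=pickle.load(open('ps6.pkl','rb'))['wrist']; f=p['frame']
a=cv2.resize(f[90:330,330:390],None,fx=5,fy=2.5,interpolation=cv2.INTER_CUBIC)
b=cv2.resize(f[160:270,245:355],None,fx=5.4,fy=5.4,interpolation=cv2.INTER_CUBIC)
cv2.imwrite('pics/a.png',a);cv2.imwrite('pics/b.png',b)
g=cv2.cvtColor(f,cv2.COLOR_BGR2GRAY).astype(int)
for r in range(140,245,15): print(r,g[r,345:380])
for r in range(170,262,12): print(r,'L',g[r,250:266],'R',g[r,335:350])
E
```

```text
140 [106 106 107 106 108 106 108 107  97  78  76  81 131 151 149 147 148 148
 146 146 148 136  92 104 107 106 101 106 136 151 150 149 150 149 150]
155 [105 105 106 106 105 107 107  99  80  73  76 121 150 148 148 147 146 146
 146 148 142  92 103 108 106 103 103 132 149 150 148 150 149 149 150]
170 [105 105 107 107 107 107 109  85  75  79 113 146 147 146 146 146 144 146
 147 147 101 105 107 106 103  98 132 153 153 151 151 150 136 151 152]
185 [118 148 159 160 158 161 123  81  74  96 137 147 147 146 146 146 145 145
 147 110 102 105 103 101  95 134 156 157 156 149 151 153 152 153 154]
200 [156 156 158 158 160 135  92  73  88 130 145 146 146 146 144 143 145 145
 131 151 155 156 149 132 184 216 216 215 215 215 216 216 216 215 216]
215 [156 157 158 159 147 102  74  77 120 142 144 143 145 146 143 144 144 133
 153 156 157 151 133 183 216 216 215 215 216 216 216 216 216 216 217]
230 [157 157 159 149 112  86  93 171 201 203 201 199 163 144 145 149 135 151
 156 157 151 133 182 214 215 213 213 213 212 212 213 214 215 215 216]
170 L [195 195 196 198 201 204 206 200 192 192 193 194 195 195 194 195]
[... 316 characters left out ...]
158 157 156 156 157]
206 L [211 213 215 205 168 133 137 133 125 131 189 203 167 168 202 212] R [113 103 103 102 100 117 133 130 136 153 158 158 158 159 160]
218 L [211 211 213 215 188 133 136 134 124 125 139 152 149 142 155 166] R [126 114 122 107 106 126 132 133 149 157 157 157 157 159 137]
230 L [210 213 215 218 190 130 135 135 118 122 173 206 186 158 199 218] R [ 91 111 114 106 119 131 129 148 158 158 157 157 159 149 112]
242 L [190 187 213 216 198 180 190 184 149 124 129 141 143 136 144 147] R [161  93  87 112 128 129 127 150 159 157 157 158 160 129  92]
254 L [213 214 216 217 201 179 187 184 156 166 192 161 114 164 191 190] R [154 108  94 121 131 130 150 158 157 158 159 159 137 101  86]
```

View pics/a.png

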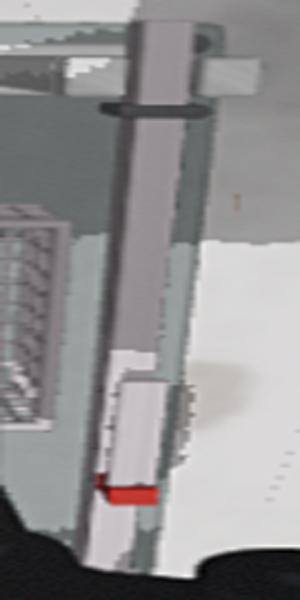

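View pics/b.png

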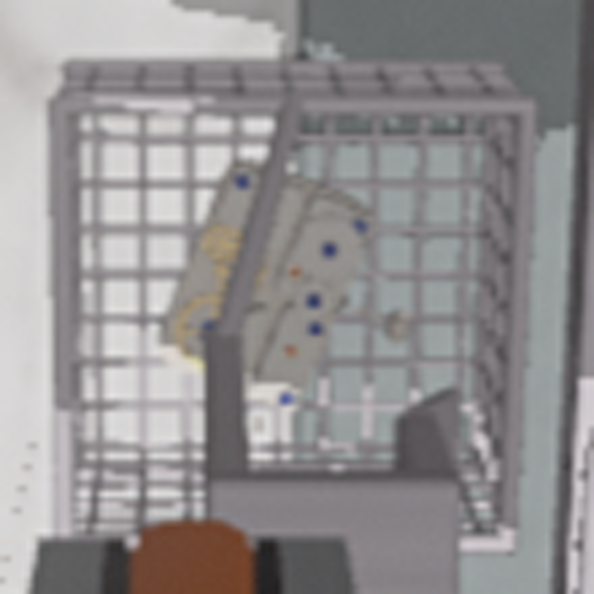

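```bash
python3 - <<'E'
from h import *; import pickle
p,C=pickle.load(open('ps6.pkl','rb'))['wrist']
R=np.array([[140,366.4],[155,365.6],[170,364.8],[185,363.8],[200,363.0],[215,362.0],[230,360.9]])[:,::-1]
L=np.array([[140,356.8],[155,355.8],[170,354.8],[185,353.8],[200,353.0],[215,352.6]])[:,::-1]
def line(P,z):
    W=np.array([atz(p,C,u,z) for u in P]); k=np.polyfit(W[:,1],W[:,0],1); return k,np.degrees(np.arctan(-k[0]))
for P in(L,R): k,a=line(P,.135); print('bar',k,a,np.polyval(k,.062))
BR=np.array([[182,344],[194,343.5],[206,343],[218,342.3],[230,341.7],[242,341.3],[254,340.6]])[:,::-1]
BL=np.array([[182,253.6],[194,253.6],[206,254],[218,254.2],[230,254.3],[242,254.4],[254,254.5]])[:,::-1]
for P in(BL,BR): k,a=line(P,.190); print('bsk',k,a,np.polyval(k,.0533))
for u in([353.8,285],[360,80]): print(atz(p,C,u,.14))
print(proj(p,C,[.4657,.0533,.2812+.0187]), p['fx'],p['cx'],p['cy'])
E
```

```text
bar [-0.16304961  0.53420489] 9.260563690962519 0.5240958144640313
bar [-0.1673746   0.54237986] 9.501783185771869 0.5320026369199018
bsk [-0.16472874  0.45828587] 9.354254323025017 0.44950582595056904
bsk [-0.16976262  0.516899  ] 9.634825901423921 0.507850653893902
[ 0.53949419 -0.00725547  0.14      ]
[0.50858734 0.15227538 0.14      ]
[277.55308564 301.93133911] 376.32973108166397 280.0045329916019 214.69247265610363
```

```bash
python3 - <<'E'
from h import *; import pickle
p,C=pickle.load(open('ps6.pkl','rb'))['wrist']
for c in (210,334,458):
    X=atz(p,C,[245+c/5.4,160+475/5.4],.268); print(X, 'bar minus x perp',(.5280-.1652*(X[1]-.062)-X[0])*.9866)
# lines of y: keeper end / stop
th=np.radians(9.4); 
E
python3 ov.py 6 .5481 -.0600 9.4 320 80 400 330
```

```text
[0.46672596 0.06296271 0.268     ] bar minus x perp 0.06029605734522277
[0.47680442 0.06467437 0.268     ] bar minus x perp 0.05007366854251714
[0.48690766 0.06637998 0.268     ] bar minus x perp 0.039827825811979134
```

View pics/ov.png

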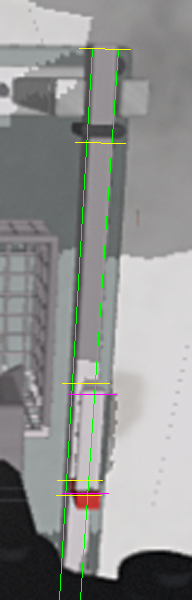

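>>> carry_out([
  [0,0,-0.2,0,0,0,0],
  [0,0,-0.5,0,0,0,0],
  [0,0,-0.7,0,0,0,0],
  [0,0,-0.7,0,0,0,0],
  [0,0,-0.7,0,0,0,0],
  [0,0,-0.6,0,0,0,0],
  [0,0,-0.36,0,0,0,0],
  [0,0,-0.12,0,0,0,0],
  [0,0,0,0,0,0,0],
  [0,0,0,0,0,0,0],
])

```text
t: 11.8
tool_pos: [0.4661, 0.0527, 0.1852]
tool_rot: [2.028, 2.398, 0.001]
contact_force: [0.5, -0.4, -0.3]
opening: 0.0096
```

```bash
python3 look.py 7 wrist basket_seat,movement
python3 - <<'E'
from h import *; import pickle
p,C=pickle.load(open('ps7.pkl','rb'))['wrist']; f=p['frame']
cv2.imwrite('pics/a.png',cv2.resize(f[60:300,240:420],None,fx=2.5,fy=2.5,interpolation=cv2.INTER_CUBIC))
g=cv2.cvtColor(f,cv2.COLOR_BGR2GRAY).astype(int)
for r in range(90,245,15): print(r,g[r,365:425])
E
```

```text
11.8 [0.4661 0.0527 0.1852] [2.028e+00 2.398e+00 1.000e-03] [ 0.5 -0.4 -0.3] 0.0096
basket_seat wrist [(0.86, array([304.2, 268.1]))]
movement wrist [(0.75, array([299.8, 213.2]))]
90 [151 152 150 150 150 150 149 149 149 149 147 147 147 147 147 147 147 148
 148 148 147 147 148 148 148 148 145 138 134 130 124 120 120 123 124 122
 122 121 120 120 119 119 117 116 117 124 130 133 133 135 134 134 135 133
 135 132 132 132 132 132]
105 [119 119 117 118 118 117 118 117 117 117 116 115 115 115 114 113 112 107
 105 108 107 109 106  61  76  78  79  78  77  75  95 125 142 148 147 147
 146 146 146 146 145 145 145 145 143 130 129 129 129 129 129 129 130 131
 133 134 132 132 133 133]
120 [ 89  98 103  91  90  89  89 101 128 149 162 164 164 165 166 167 165 164
 163 161 160 159 159 161 152 123  78  74  75  89 126 145 148 147 147 147
 147 146 147 145 145 145 146 141 114  87  87 105 129 148 162 164 165 167
 167 165 163 162 161 159]
135 [105 105 105 105 104  97  93  98 115 127 134 133 133 133 132 131 132 132
 132 132 133 135 137 120  86  73  75  76  94 125 147 148 147 147 147 146
 146 146 145 144 143 14
[... 1118 characters left out ...]
04 102 103 103 104 103  88  73
  72  72  74  73  83 109 135 149 147 146 146 146 144 144 144 143 142 145
 148 154 155 155 156 155 155 155 155 155 153 154 153 152 151 149 148 166
 217 216 214 212 213 214]
225 [156 156 156 159 157 108  99 102 103 103 103 104 105 107 105  87  73  72
  75  72  72  84 118 139 148 146 146 146 145 144 143 143 141 143 141 162
 206 218 217 216 216 215 215 214 215 214 214 214 214 215 214 215 215 216
 215 216 216 215 216 216]
240 [156 156 156 157 157 116 102 103 104 105 105 104 105 102  81  74  71  73
  72  73  89 123 140 146 146 145 144 144 143 142 140 141 139 135 170 208
 217 217 216 216 215 215 216 216 217 216 217 216 217 217 217 217 217 217
 217 217 217 216 217 216]
```

View pics/a.png

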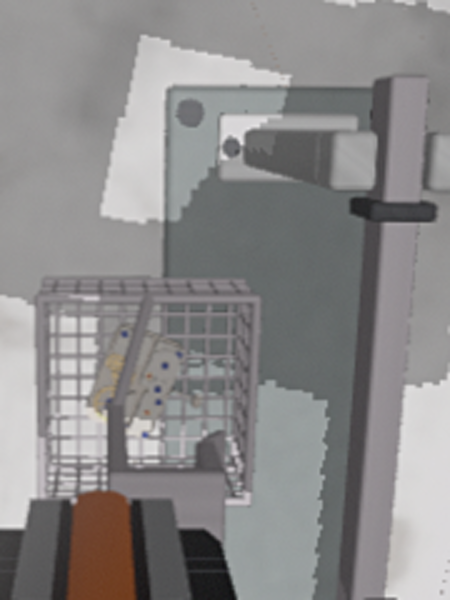

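```bash
python3 - <<'E'
from h import *; import pickle
p,C=pickle.load(open('ps7.pkl','rb'))['wrist']
r=np.array([150,165,180,195,210,225,240.])
R=np.c_[[406.5,405.1,404,402.7,401,399.7,398.6],r]; L=np.c_[[392.7,391.6,390.4,389.3,388.1,386.9,385.7],r]
K=[]
for P in(L,R):
    W=np.array([atz(p,C,u,.135) for u in P]); k=np.polyfit(W[:,1],W[:,0],1); K.append(k); print('bar',k,np.degrees(np.arctan(-k[0])),np.polyval(k,.062))
k=(K[0]+K[1])/2
# hook plate in crop scale2.5 offset(240,60)
for c in (110,167,224):
    X=atz(p,C,[240+c/2.5,60+470/2.5],.1852-.0173+.004); print(X,(np.polyval(k,X[1])-X[0])*.9866)
X=atz(p,C,[240+395/2.5,60+209/2.5],.137); print('collar',X)
E
```

```text
bar [-0.16875135  0.53499522] 9.578498284012255 0.5245326406701007
bar [-0.16645444  0.54208529] 9.450490902779176 0.5317651137912176
[0.46724935 0.06245995 0.1719    ] 0.06000741510069588
[0.47726144 0.06414519 0.1719    ] 0.04985082065909569
[0.48730005 0.06582476 0.1719    ] 0.039668999761959436
collar [0.51757018 0.11479776 0.137     ]
```

>>> carry_out([
  [0.15,0.03,0,0,0,0,0],
  [0.3,0.05,0,0,0,0,0],
  [0.4,0.06,0,0,0,0,0],
  [0.4,0.07,0,0,0,0,0],
  [0.35,0.06,0,0,0,0,0],
  [0.25,0.04,0,0,0,0,0],
  [0.12,0.02,0,0,0,0,0],
  [0,0,0,0,0,0,0],
  [0,0,0,0,0,0,0],
])

```text
t: 12.85
tool_pos: [0.5146, 0.061, 0.1842]
tool_rot: [-2.028, -2.399, 0.0]
contact_force: [-0.3, -0.1, -0.5]
opening: 0.0096
```

```bash
python3 look.py 8 wrist,scene basket_seat
python3 - <<'E'
from h import *; import pickle
p,C=pickle.load(open('ps8.pkl','rb'))['wrist']; f=p['frame']
a=cv2.resize(f[130:300,230:390],None,fx=3.5,fy=3.5,interpolation=cv2.INTER_CUBIC)
cv2.imwrite('pics/a8.png',a)
f=pickle.load(open('ps8.pkl','rb'))['scene'][0]['frame']
cv2.imwrite('pics/b8.png',cv2.resize(f[130:290,220:360],None,fx=3.7,fy=3.7,interpolation=cv2.INTER_CUBIC))
E
```

```text
12.85 [0.5146 0.061  0.1842] [-2.028 -2.399  0.   ] [-0.3 -0.1 -0.5] 0.0096
basket_seat wrist [(0.6, array([305.5, 264.1]))]
basket_seat scene [(0.81, array([275.5, 208.3]))]
```

View pics/a8.png

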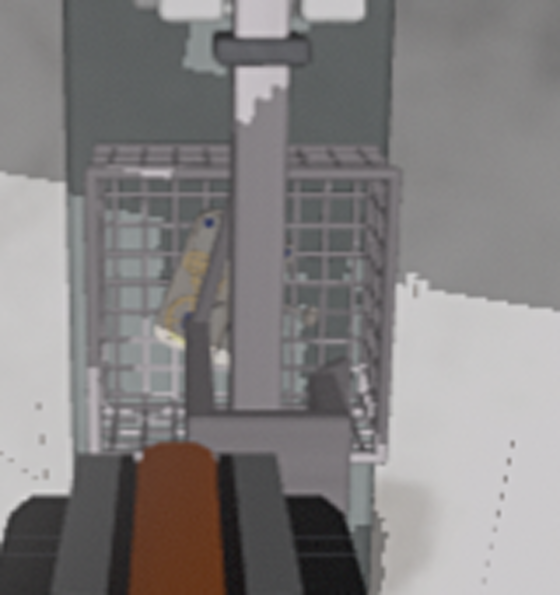

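View pics/b8.png

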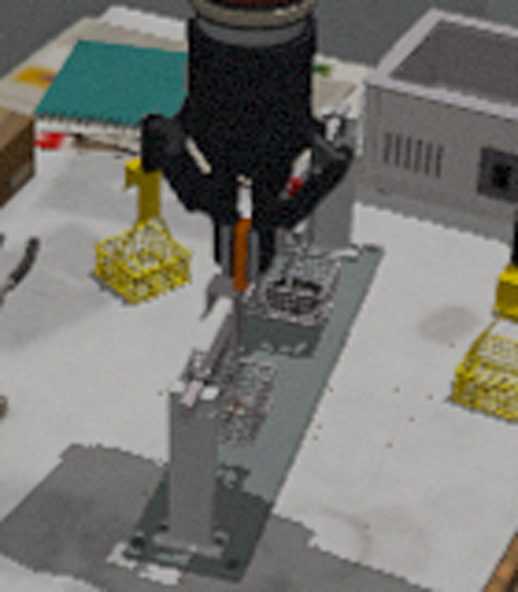

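```bash
python3 - <<'E'
from h import *; import pickle
p,C=pickle.load(open('ps8.pkl','rb'))['wrist']
f=lambda c,r,z: atz(p,C,[230+c/3.5-.35,130+r/3.5-.35],z)
a=[f(c,410,.171) for c in(188,269,350)]
b=[f(c,400,.135) for c in(234,258,282)]; b2=[f(c,200,.135) for c in(236,261.5,287)]
print(a,b,b2)
d=b2[1]-b[1]; print(np.degrees(np.arctan2(-d[0],d[1])))
xh=np.array([np.cos(.1645),np.sin(.1645),0])
print([(q-b[1])@xh for q in a],[(q-b[1])@xh for q in b2])
E
```

```text
[array([0.51538891, 0.07128039, 0.171     ]), array([0.52553324, 0.07299599, 0.171     ]), array([0.53570194, 0.07470569, 0.171     ])] [array([0.52474585, 0.0608883 , 0.135     ]), array([0.5284329 , 0.06151134, 0.135     ]), array([0.53212225, 0.0621338 , 0.135     ])] [array([0.51937272, 0.09211123, 0.135     ]), array([0.52312611, 0.09275087, 0.135     ]), array([0.52688166, 0.09339185, 0.135     ])]
9.641037543798468
[np.float64(-0.01126812866940615), np.float64(-0.0009798032861736568), np.float64(0.009331603770210136)] [np.float64(-0.003926861510874999), np.float64(-0.00011939178208840127), np.float64(0.003690422319041651)]
```

>>> carry_out([
  [0.03,0,-0.1,0,0,0,0],
  [0,0,-0.2,0,0,0,0],
  [0,0,-0.25,0,0,0,0],
  [0,0,-0.25,0,0,0,0],
  [0,0,-0.2,0,0,0,0],
  [0,0,-0.12,0,0,0,0],
  [0,0,-0.08,0,0,0,0],
  [0,0,0,0,0,0,0],
  [0,0,0,0,0,0,0],
])

```text
t: 13.95
tool_pos: [0.5157, 0.061, 0.1545]
tool_rot: [2.028, 2.399, 0.0]
contact_force: [0.4, 1.1, -0.8]
opening: 0.0097
```

```bash
python3 look.py 9 wrist basket_seat
python3 - <<'E'
from h import *; import pickle
p,C=pickle.load(open('ps9.pkl','rb'))['wrist']; f=p['frame']
a=cv2.resize(f[130:300,230:390],None,fx=3.5,fy=3.5,interpolation=cv2.INTER_CUBIC)
cv2.imwrite('pics/a9.png',a)
E
```

```text
13.95 [0.5157 0.061  0.1545] [2.028 2.399 0.   ] [ 0.4  1.1 -0.8] 0.0097
basket_seat wrist [(0.79, array([306.1, 268.2]))]
```

View pics/a9.png

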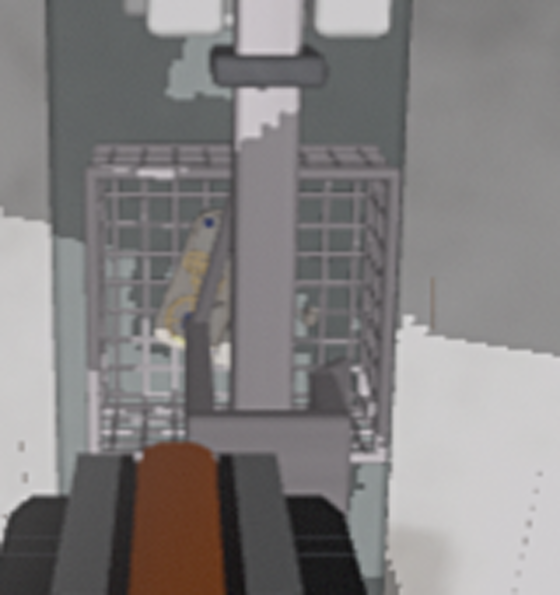

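>>> carry_out([
  [0,0,-0.04,0,0,0,0],
  [0,0,-0.04,0,0,0,0],
  [0,0,0,0,0,0,0],
])

```text
t: 14.35
tool_pos: [0.5154, 0.061, 0.1521]
tool_rot: [-2.028, -2.399, 0.0]
contact_force: [-0.5, 0.0, -0.3]
opening: 0.0095
```

>>> carry_out([
  [0,0,-0.02,0,0,0,0],
  [0,0,-0.02,0,0,0,0],
  [0,0,0,0,0,0,0],
])

```text
t: 14.65
tool_pos: [0.5155, 0.061, 0.1512]
tool_rot: [-2.028, -2.399, 0.0]
contact_force: [-0.1, -0.7, -0.5]
opening: 0.0095
```

>>> carry_out([
  [0,0,-0.03,0,0,0,0],
  [0,0,0,0,0,0,0],
])

```text
t: 14.85
tool_pos: [0.5155, 0.061, 0.1505]
tool_rot: [-2.028, -2.399, 0.0]
contact_force: [-0.0, 0.6, -0.0]
opening: 0.0093
```

>>> carry_out([
  [0,0,-0.03,0,0,0,0],
  [0,0,0,0,0,0,0],
])

```text
t: 15.05
tool_pos: [0.5156, 0.061, 0.15]
tool_rot: [2.028, 2.399, 0.0]
contact_force: [0.1, 1.0, -0.6]
opening: 0.0094
```

>>> carry_out([
  [0,0,-0.03,0,0,0,0],
  [0,0,0,0,0,0,0],
])

```text
t: 15.25
tool_pos: [0.5158, 0.061, 0.1499]
tool_rot: [2.028, 2.399, 0.001]
contact_force: [-2.2, 1.0, 5.4]
opening: 0.0094
```

Contact at TCP z≈0.150. I'll lift 1 mm and slide inwards.

>>> carry_out([
  [0,0,0.05,0,0,0,0],
  [0.02,-0.12,0,0,0,0,0],
  [0.04,-0.24,0,0,0,0,0],
  [0.05,-0.3,0,0,0,0,0],
  [0,0,0,0,0,0,0],
])

```text
t: 15.75
tool_pos: [0.5183, 0.0434, 0.15]
tool_rot: [2.03, 2.398, -0.001]
contact_force: [0.6, -0.9, -1.3]
opening: 0.0097
```

```bash
python3 look.py 10 wrist,scene basket_seat
python3 - <<'E'
from h import *; import pickle
p,C=pickle.load(open('ps10.pkl','rb'))['wrist']; f=p['frame']
a=cv2.resize(f[130:300,230:390],None,fx=3.5,fy=3.5,interpolation=cv2.INTER_CUBIC)
f=pickle.load(open('ps10.pkl','rb'))['scene'][0]['frame']
b=cv2.resize(f[170:270,250:320],None,fx=5.95,fy=5.95,interpolation=cv2.INTER_CUBIC)[:595]
cv2.imwrite('pics/a10.png',np.hstack([a[:,150:],b[:a.shape[0]]])[:,:800])
E
```

```text
15.75 [0.5183 0.0434 0.15  ] [ 2.030e+00  2.398e+00 -1.000e-03] [ 0.6 -0.9 -1.3] 0.0097
basket_seat wrist [(0.88, array([305.6, 268. ]))]
basket_seat scene [(0.91, array([281.2, 214.5]))]
```

View pics/a10.png

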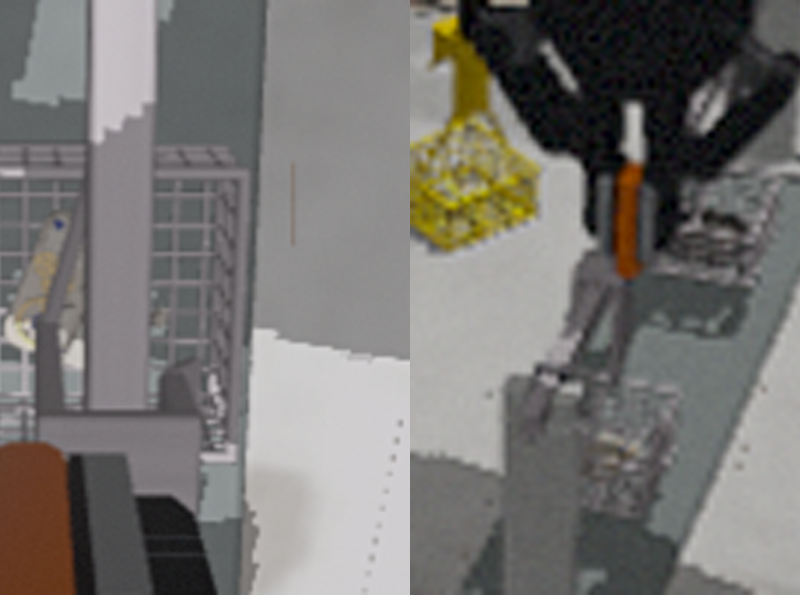

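>>> carry_out([
  [0.02,-0.12,0,0,0,0,0],
  [0.035,-0.2,0,0,0,0,0],
  [0.035,-0.2,0,0,0,0,0],
  [0.035,-0.2,0,0,0,0,0],
  [0,0,0,0,0,0,0],
])

```text
t: 16.45
tool_pos: [0.5216, 0.0258, 0.1504]
tool_rot: [2.029, 2.398, -0.0]
contact_force: [0.2, -0.1, -0.9]
opening: 0.0096
```

>>> carry_out([
  [0.035,-0.2,0,0,0,0,0],
  [0.035,-0.2,0,0,0,0,0],
  [0.03,-0.18,0,0,0,0,0],
  [0.02,-0.12,0,0,0,0,0],
  [0,0,0,0,0,0,0],
])

```text
t: 16.95
tool_pos: [0.5245, 0.0086, 0.1503]
tool_rot: [2.029, 2.398, 0.0]
contact_force: [0.0, -0.5, -0.2]
opening: 0.0098
```

>>> carry_out([
  [0.016,-0.1,0,0,0,0,0],
  [0.01,-0.06,0,0,0,0,0],
  [0,0,0,0,0,0,0],
])

```text
t: 17.25
tool_pos: [0.5251, 0.0049, 0.1503]
tool_rot: [2.029, 2.399, 0.0]
contact_force: [-0.4, -0.3, -0.9]
opening: 0.0098
```

>>> carry_out([
  [0.007,-0.04,0,0,0,0,0],
  [0,0,0,0,0,0,0],
])

```text
t: 17.45
tool_pos: [0.5251, 0.0045, 0.1503]
tool_rot: [-2.028, -2.398, -0.001]
contact_force: [-0.6, 2.9, -0.2]
opening: 0.0094
```

>>> carry_out([
  [0.007,-0.04,0,0,0,0,0],
  [0,0,0,0,0,0,0],
])

```text
t: 17.65
tool_pos: [0.5254, 0.0033, 0.1503]
tool_rot: [-2.028, -2.399, -0.0]
contact_force: [-1.2, 1.8, -0.1]
opening: 0.0095
```

```bash
python3 look.py 11 wrist,scene,top basket_seat,rack_mark,rack_grip
python3 - <<'E'
from h import *; import pickle
p,C=pickle.load(open('ps11.pkl','rb'))['wrist']; f=p['frame']
a=cv2.resize(f[130:300,230:390],None,fx=3.5,fy=3.5,interpolation=cv2.INTER_CUBIC)
f=pickle.load(open('ps11.pkl','rb'))['scene'][0]['frame']
b=cv2.resize(f[160:260,250:320],None,fx=5.95,fy=5.95,interpolation=cv2.INTER_CUBIC)[:595]
cv2.imwrite('pics/a11.png',np.hstack([a[:,150:],b[:a.shape[0]]])[:,:800])
E
```

```text
17.65 [0.5254 0.0033 0.1503] [-2.028 -2.399 -0.   ] [-1.2  1.8 -0.1] 0.0095
basket_seat wrist [(0.91, array([304.4, 267.6]))]
basket_seat scene [(0.79, array([287.3, 203. ]))]
basket_seat top [(0.58, array([303.6, 211.5]))]
rack_mark wrist [(0.63, array([305.1, 266.8]))]
rack_mark scene [(0.57, array([289.9, 203.5])), (0.38, array([300.1, 182. ])), (0.24, array([301.1, 179. ]))]
rack_mark top []
rack_grip wrist []
rack_grip scene [(0.55, array([295.3, 178.7]))]
rack_grip top []
```

View pics/a11.png

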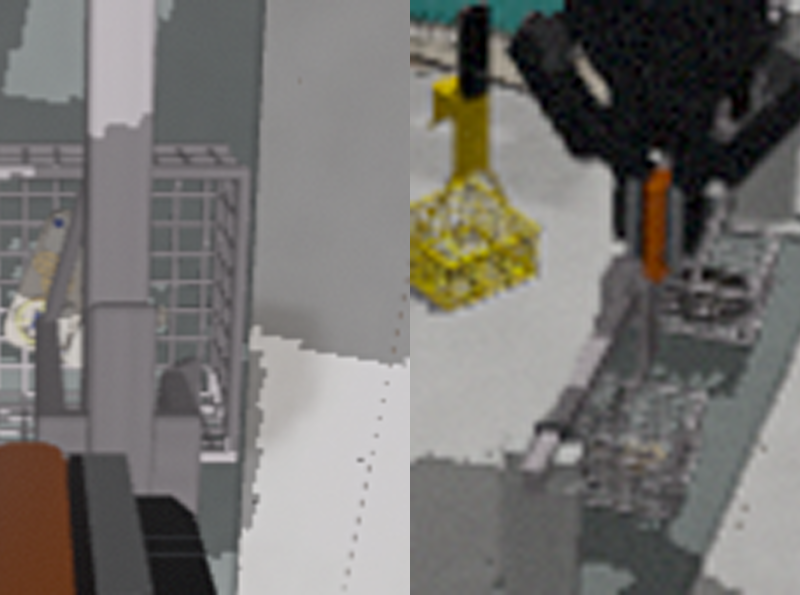

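>>> carry_out([
  [0.007,-0.04,0,0,0,0,0],
  [0,0,0,0,0,0,0],
])

```text
t: 18.45
tool_pos: [0.5255, 0.0026, 0.1503]
tool_rot: [-2.028, -2.398, -0.002]
contact_force: [-0.2, 4.9, 0.3]
opening: 0.0093
```

>>> carry_out([
  [0.007,-0.04,0,0,0,0,0],
  [0,0,0,0,0,0,0],
])

```text
t: 18.65
tool_pos: [0.5255, 0.0024, 0.1503]
tool_rot: [-2.026, -2.397, -0.003]
contact_force: [-1.0, 6.9, 0.3]
opening: 0.0095
```

>>> carry_out([
  [-0.004,0.025,-0.02,0,0,0,0],
  [0,0,-0.02,0,0,0,0],
  [0,0,0,0,0,0,0],
])

```text
t: 18.95
tool_pos: [0.5257, 0.0025, 0.1499]
tool_rot: [-2.027, -2.398, -0.002]
contact_force: [-1.7, 4.9, 3.3]
opening: 0.0094
```

>>> carry_out([
  [0,0,0,0,0,0,0.12],
  [0,0,0,0,0,0,0.2],
  [0,0,0,0,0,0,0.35],
  [0,0,0,0,0,0,0.5],
  [0,0,0,0,0,0,0.5],
  [0,0,0,0,0,0,0.5],
])

```text
t: 19.55
tool_pos: [0.5257, 0.0015, 0.1493]
tool_rot: [2.028, 2.399, -0.0]
contact_force: [-0.1, -0.1, 0.0]
opening: 0.0427
```

```bash
python3 look.py 12 wrist basket_tab,basket_seat
python3 - <<'E'
from h import *; import pickle
p,C=pickle.load(open('ps12.pkl','rb'))['wrist']; f=p['frame']
cv2.imwrite('pics/a12.png',cv2.resize(f[100:400,150:410],None,fx=2,fy=2))
E
```

```text
19.55 [0.5257 0.0015 0.1493] [ 2.028  2.399 -0.   ] [-0.1 -0.1  0. ] 0.0427
basket_tab wrist [(0.84, array([280.1, 303.4]))]
basket_seat wrist [(0.57, array([308. , 262.5]))]
```

View pics/a12.png

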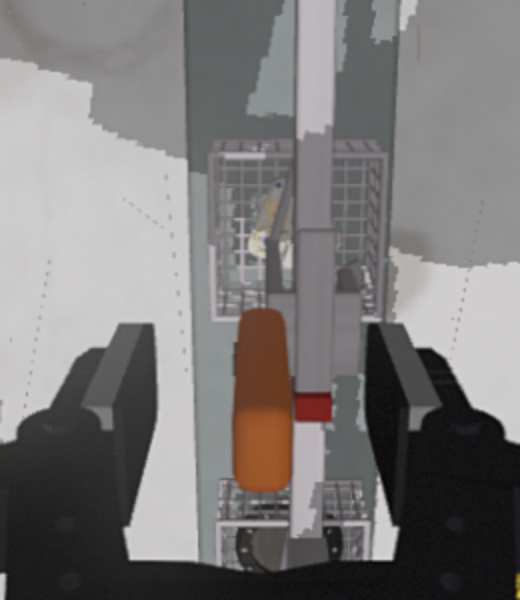

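```bash
python3 - <<'E'
from h import *; import pickle
p,C=pickle.load(open('ps12.pkl','rb'))['wrist']
f=lambda c,r,z: atz(p,C,[150+c/2-.25,100+r/2-.25],z)
O=np.array([.5481,-.06]); th=np.radians(9.45); yh=np.array([-np.sin(th),np.cos(th)])
Y=lambda X:(X[:2]-O)@yh
print('plate in/out',Y(f(345,378,.139)),Y(f(345,291,.139)))
for z in(.139,.1425,.1455,.148): print(z,'stop',Y(f(312,393,z)),Y(f(312,421,z)),'keeper end',Y(f(317,231,z)))
E
```

```text
plate in/out 0.055233591232128273 0.07618208487412126
0.139 stop 0.051459010629591045 0.044259294800657496 keeper end 0.08975356719130324
0.1425 stop 0.05331353209962776 0.04627727822876577 keeper end 0.09073865112411048
0.1455 stop 0.0549031219310878 0.048006978310001454 keeper end 0.09158300878080237
0.148 stop 0.05622778012397118 0.04944839504436453 keeper end 0.09228664016137897
```

>>> carry_out([
  [0,0,0.2,0,0,0,0.5],
  [0,0,0.6,0,0,0,0.5],
  [0,0,0.9,0,0,0,0.5],
  [0,0,1,0,0,0,0.5],
  [0,0,0.9,0,0,0,0.5],
  [0.2,-0.5,0.6,0,0,0,0.5],
  [0.3,-0.9,0.2,0,0,0,0.5],
  [0.3,-0.8,0,0,0,0,0.5],
  [0.1,-0.3,0,0,0,0,0.5],
  [0,0,0,0,0,0,0.5],
  [0,0,0,0,0,0,0.5],
])

```text
t: 20.8
tool_pos: [0.5479, -0.0607, 0.259]
tool_rot: [-2.028, -2.398, 0.0]
contact_force: [0.4, 0.2, 0.9]
opening: 0.0426
```

```bash
python3 look.py 13 wrist,scene rack_grip,basket_seat,movement,basket_in,bezel,rack_mark
```

```text
20.8 [ 0.5479 -0.0607  0.259 ] [-2.028 -2.398  0.   ] [0.4 0.2 0.9] 0.0426
rack_grip wrist [(0.57, array([279.9, 224.7]))]
rack_grip scene [(0.78, array([297.1, 176.9]))]
basket_seat wrist [(0.78, array([279.8, 113.1]))]
basket_seat scene [(0.77, array([286.1, 204.9]))]
movement wrist [(0.44, array([278.8, 113.8]))]
movement scene [(0.7, array([298.3, 208.5])), (0.39, array([283. , 235.8]))]
basket_in wrist []
basket_in scene [(0.98, array([287.7, 242.4])), (0.67, array([296.3, 178.8]))]
bezel wrist [(0.92, array([279.4, 248.5]))]
bezel scene [(0.58, array([299. , 210.1]))]
rack_mark wrist [(0.81, array([278.2, 113.7]))]
rack_mark scene [(0.67, array([288.4, 204. ])), (0.66, array([286.1, 235.8]))]
```

View pics/wrist13.png

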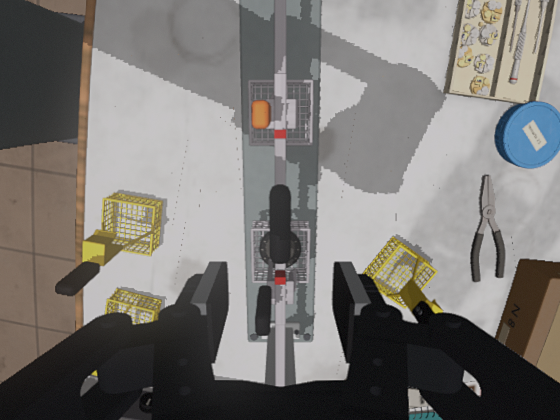

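View pics/scene13.png

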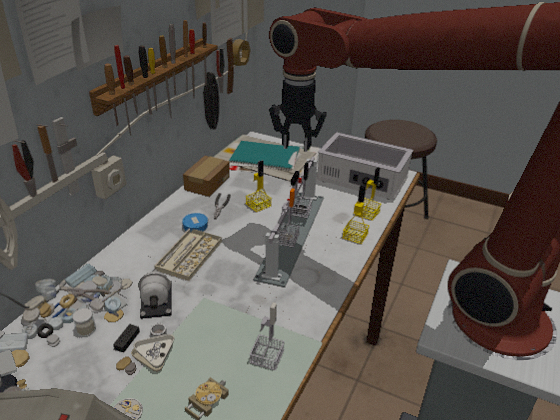

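The grip spans rows 186–262 at column 280, the basket hangs on the bar against the red stop (280,133), and the scene shows it upright.

```bash
python3 - <<'E'
from h import *; import pickle
p,C=pickle.load(open('ps13.pkl','rb'))['wrist']
print(atz(p,C,[279.9,224.7],.179), atz(p,C,[280.2,186],.180),atz(p,C,[280,262],.185), proj(p,C,[.5479,-.0607,.179]))
print(ctrl.get_obs()['tool_rot'])
cv2.imwrite('pics/a13.png',cv2.resize(p['frame'][60:320,200:360],None,fx=2.3,fy=2.3,interpolation=cv2.INTER_CUBIC))
E
```

```text
[ 0.54880465 -0.06087664  0.179     ] [ 0.54486222 -0.03649421  0.18      ] [ 0.55262805 -0.08305854  0.185     ] [278.51406866 224.20017619]
[-2.02836721e+00 -2.39897751e+00  1.11426822e-05]
```

View pics/a13.png

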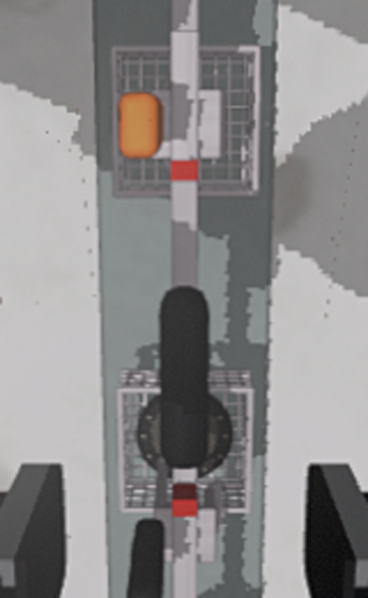

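>>> carry_out([
  [0.03,0,-0.3,0,0,0,0.5],
  [0,0,-0.7,0,0,0,0.5],
  [0,0,-0.8,0,0,0,0.5],
  [0,0,-0.8,0,0,0,0.5],
  [0,0,-0.7,0,0,0,0.5],
  [0,0,-0.4,0,0,0,0.5],
  [0,0,-0.2,0,0,0,0.5],
  [0,0,-0.06,0,0,0,0.5],
  [0,0,0,0,0,0,0.5],
  [0,0,0,0,0,0,0.5],
])

```text
t: 22.5
tool_pos: [0.5495, -0.061, 0.1614]
tool_rot: [2.027, 2.398, 0.001]
contact_force: [0.2, 0.3, -0.6]
opening: 0.0427
```

```bash
python3 look.py 14 wrist,scene rack_grip,basket_tab,movement
python3 - <<'E'
from h import *; import pickle
f=pickle.load(open('ps14.pkl','rb'))['scene'][0]['frame']
cv2.imwrite('pics/b14.png',cv2.resize(f[150:290,240:350],None,fx=4.2,fy=4.2,interpolation=cv2.INTER_CUBIC))
E
```

```text
22.5 [ 0.5495 -0.061   0.1614] [2.027e+00 2.398e+00 1.000e-03] [ 0.2  0.3 -0.6] 0.0427
rack_grip wrist [(0.81, array([277.1, 304.1]))]
rack_grip scene []
basket_tab wrist [(0.82, array([240.8, 113.4]))]
basket_tab scene [(0.66, array([293.2, 194.8]))]
movement wrist []
movement scene [(0.52, array([285.6, 238.2]))]
```

View pics/wrist14.png

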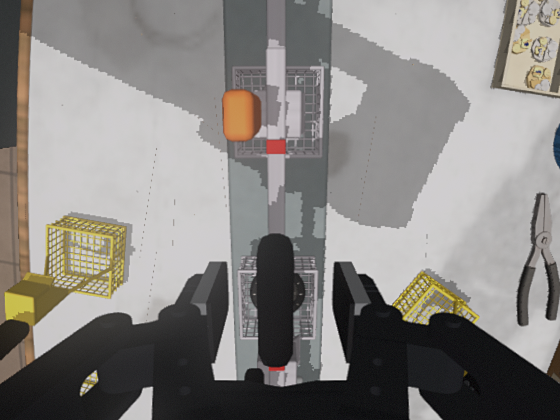

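View pics/b14.png

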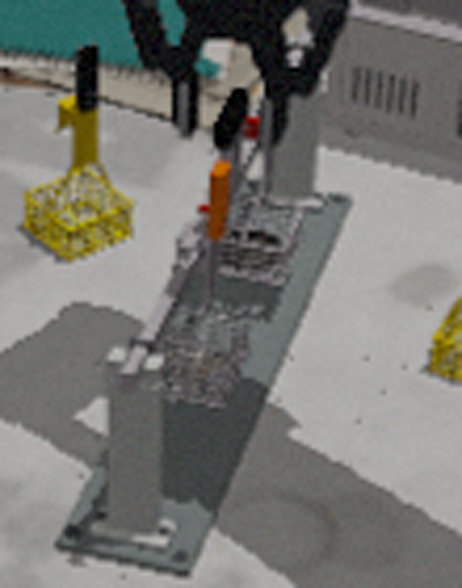

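>>> carry_out([
  [-0.05,-0.01,-0.05,0,0,0,0.4],
  [0,0,0,0,0,0,0.2],
  [0,0,0,0,0,0,0],
  [0,0,0,0,0,0,0],
  [0,0,0,0,0,0,0],
  [0,0,0,0,0,0,0],
], grip_force=90)

```text
t: 23.5
tool_pos: [0.5477, -0.061, 0.159]
tool_rot: [-2.028, -2.399, -0.0]
contact_force: [0.5, 0.5, -0.3]
opening: 0.0119
```

>>> carry_out([
  [0,0,0.06,0,0,0,0],
  [0,0,0.1,0,0,0,0],
  [0,0,0.15,0,0,0,0],
  [0,0,0.2,0,0,0,0],
  [0,0,0.2,0,0,0,0],
  [0,0,0.15,0,0,0,0],
  [0,0,0.08,0,0,0,0],
  [0,0,0,0,0,0,0],
  [0,0,0,0,0,0,0],
])

```text
t: 24.4
tool_pos: [0.5476, -0.0611, 0.1825]
tool_rot: [-2.028, -2.399, 0.0]
contact_force: [-0.2, 0.5, -5.4]
opening: 0.012
```

```bash
python3 look.py 15 wrist,scene rack_grip,movement; python3 -c "
from station import ctrl; print(ctrl.get_obs()['wrist_torque'])"
python3 - <<'E'
from h import *; import pickle
f=pickle.load(open('ps15.pkl','rb'))['scene'][0]['frame']
cv2.imwrite('pics/b15.png',cv2.resize(f[150:290,240:350],None,fx=4.2,fy=4.2,interpolation=cv2.INTER_CUBIC))
E
```

```text
24.4 [ 0.5476 -0.0611  0.1825] [-2.028 -2.399  0.   ] [-0.2  0.5 -5.4] 0.012
rack_grip wrist [(0.93, array([281.7, 304.7]))]
rack_grip scene [(0.53, array([295.8, 169.3]))]
movement wrist []
movement scene [(0.67, array([289., 232.])), (0.44, array([287.5, 227.2]))]
[0.02277001 0.07188132 0.00076599]
```

View pics/b15.png

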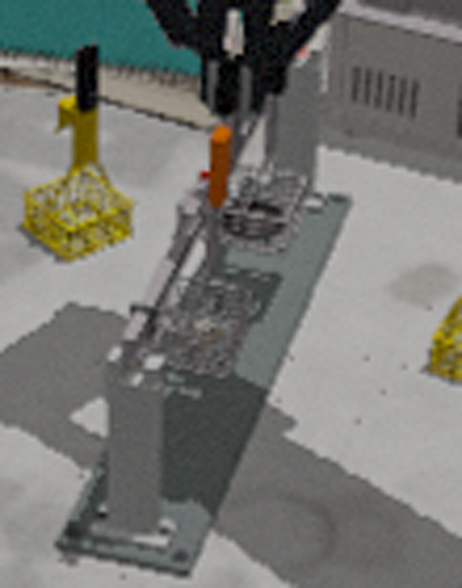

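View pics/wrist15.png

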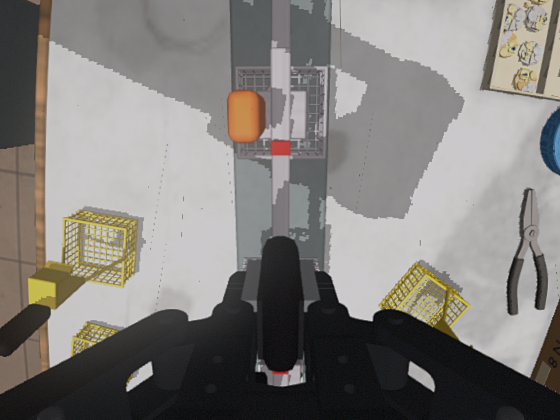

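>>> carry_out([
  [0,0,0.12,0,0,0,0],
  [0,0,0.25,0,0,0,0],
  [0,0,0.4,0,0,0,0],
  [0,0,0.5,0,0,0,0],
  [0,0,0.5,0,0,0,0],
  [0,0,0.5,0,0,0,0],
  [0,0,0.5,0,0,0,0],
  [0,0,0.5,0,0,0,0],
  [0,0,0.4,0,0,0,0],
  [0,0,0.3,0,0,0,0],
  [0,0,0.15,0,0,0,0],
  [0,0,0.06,0,0,0,0],
])

```text
t: 25.9
tool_pos: [0.5477, -0.0611, 0.2873]
tool_rot: [2.028, 2.399, 0.0]
contact_force: [-0.0, 0.0, -5.9]
opening: 0.0118
```

>>> carry_out([
  [0,0,0,0,0,0,0],
  [0,0,0,0,0,0,0],
  [0,0,0,0,0,0,0],
  [0,0,0,0,0,0,0],
  [0,0,0,0,0,0,0],
  [0,0,0,0,0,0,0],
])

```text
t: 26.5
tool_pos: [0.5476, -0.0611, 0.287]
tool_rot: [-2.028, -2.399, 0.0]
contact_force: [0.1, 0.5, -4.4]
opening: 0.0118
```

```bash
python3 look.py 16 wrist,scene,top rack_grip,movement,basket_in,hung_basket_seat,bezel
python3 - <<'E'
from h import *; import pickle
P=pickle.load(open('ps16.pkl','rb'))
f=P['scene'][0]['frame']; a=cv2.resize(f[110:290,230:350],None,fx=3.3,fy=3.3,interpolation=cv2.INTER_CUBIC)
f=P['wrist'][0]['frame']; b=cv2.resize(f[0:300,190:390],None,fx=1.98,fy=1.98,interpolation=cv2.INTER_CUBIC)
cv2.imwrite('pics/b16.png',np.hstack([a[:594],b[:594]])[:,:800])
E
```

```text
26.5 [ 0.5476 -0.0611  0.287 ] [-2.028 -2.399  0.   ] [ 0.1  0.5 -4.4] 0.0118
rack_grip wrist [(0.61, array([280.1, 300.4]))]
rack_grip scene [(0.59, array([298. , 131.3])), (0.17, array([302.2, 139.3]))]
rack_grip top [(0.57, array([343.6, 194.2])), (0.31, array([305.5, 210.1]))]
movement wrist []
movement scene [(0.37, array([286.7, 192.2]))]
movement top [(0.6, array([306.7, 211. ]))]
basket_in wrist []
basket_in scene [(0.88, array([289. , 198.2]))]
basket_in top [(0.55, array([303.4, 210.3]))]
hung_basket_seat wrist [(0.97, array([109.6, 346.7])), (0.91, array([418.7, 297.4])), (0.85, array([108.8, 239.2])), (0.69, array([276. , 375.8]))]
hung_basket_seat scene [(0.96, array([359.9, 205.1])), (0.95, array([257.2, 177.5])), (0.9, array([370.4, 178.8])), (0.88, array([305.9, 139.2]))]
hung_basket_seat top [(0.87, array([418.2, 272.8])), (0.49, array([372.8, 190.2]))]
bezel wrist []
bezel scene [(0.42, array([299.7, 169.7]))]
bezel top [(0.7, array([359.1, 202.3]))]
```

View pics/b16.png

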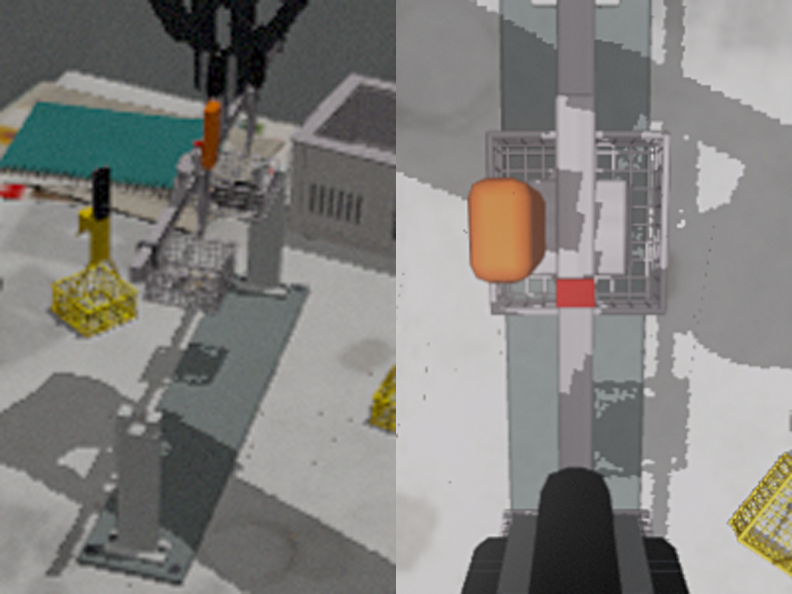

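View pics/top16.png

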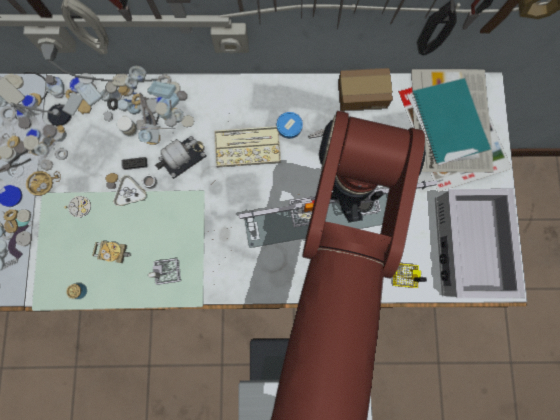

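```bash
python3 - <<'E'
from h import *
o=ctrl.get_obs(); print(o['t'],o['tool_pos'],np.abs(o['dq']).max(),o['wrist_torque'])
ctrl.finish_job()
E
```

```text
27.4 [ 0.54765139 -0.06110775  0.28705755] 0.0021032728966947265 [-0.02237307  0.00239909  0.02014624]
the job is handed in; nothing more can be done
```

I hooked the orange-tabbed basket onto the open left part of the bar. I slid it under the keeper until it met the red stop, pushing until the force built up to about 7 N, and let go. I then took the rack by the T grip and lifted it straight up about 128 mm. I handed the job in at 27.4 s with the arm still and holding it.

- **Hook position:** after release, the hook's inner edge measured within about 0.3 mm of the stop.
- **Load:** the tool carried a steady 4.4 to 5.9 N. Wrist torque was near zero and the opening held at 12 mm on the grip.
- **Level:** the red stop stayed at about the same row in the wrist picture (146 to 147.5) from before the lift until the end. I took that to mean the bar stayed level.
- **Baskets:** after the lift, the scene picture showed both baskets hanging upright.
- **Spare:** the white-tabbed basket was not touched.

The parts inside the baskets were less certain after the lift. The networks found the movement only at 0.37 to 0.60 confidence and the bezel at 0.42 to 0.70, and neither from the wrist camera, where the view was blocked. The movement was clearly visible in its basket just before the lift.

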